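Hold a snap ring spread at the groove of an axle stub

ROBOT

A 6-joint arm with a two-finger parallel gripper is mounted at the origin on a cart in front of the work surface, level with it; the furniture and walls round the work are solid. World frame = base frame: x ahead of the robot, y to its left, z up, the work surface at z = 0. Lengths are in mm, angles in rad, forces in N, time in s.
With the tool pointing down it reaches from about 400 to 825 mm from the base axis. Payload 7 kg.
Tool frame: the origin (TCP) lies at the very end of the fingers, on their centre line; the grasp point (between the pads) lies 19 mm behind it; z points along the fingers, y is the line along which they close (so a half turn about z gives the same grasp; the last joint's range is limited). The gripper opens to 88 mm and grips with 3 to 60 N. Pads are 19 mm wide; open, the fingers measure 130 mm over their backs; the gripper's body (78 mm by 193 mm) begins 47 mm behind the grasp point.
Start: joints at [1.429, 0.359, 0.012, 0, -1.224, -0.288], TCP at [281.271, 613.581, 226.561] pointing down, gripper open.
Joint ranges: [-3.07, 3.07], [-1.43, 2.12], [-1.02, 1.25], [-3.03, 1.67], [-3.05, -0], [-3.03, 3.03]. Speed limits (rad/s): [2.39, 2.39, 3.01, 3.14, 3.14, 3.14].

INTERFACE

Orientations are given as a unit quaternion [x, y, z, w].
In Python, from plant import bot gives the robot as it stands. Calls block until the motion is done:
- bot.move_ptp(position, orientation): joint-space move of the TCP to a pose.
- bot.line_to(position, velocity=150, ori=None): straight line of the TCP; ori=None keeps the orientation; velocity is the mean speed in mm/s.
- bot.move_joints(angles): joint-space move.
- bot.move_gripper(opening, force=None): finger opening in mm; force is the grip in N (None keeps the last); returns when the fingers have stopped.
- bot.pause(seconds).
- bot.solve_ik(position, orientation): joint angles nearest the present ones, or None.
- bot.read_state(): the state.
- bot.camera(name): name is "scene" or "top" or "wrist"; returns the picture (400x640x3 uint8, red, green, blue); there is no depth.
- bot.get_calibration(name): a dict with "fx", "fy", "cx", "cy" (pixels), "view" (4x4, takes a point from world to camera coordinates); the wrist camera has in their place "T_tool_cam" (4x4, takes a point from camera to tool coordinates, whose origin is the TCP and whose axes are the flange's). Camera axes: x right, y up, looking along -z (the intrinsics and any distortion apply to the point x, -y, -z); pixel columns grow to the right and rows downward; lengths in mm; the calibration is good to about 2 mm. A picture is of the moment at which its call begins: read the wrist's pose just before it. get_calibration takes no time and is no camera call.
A pose or a line that the arm cannot do raises bot.Unreachable and nothing moves.
- bot.close_job(): hands the job in; it is judged then, once.
The state is a dict: "t": time; "joint_pos": joint angles; "qvel": joint speeds; "tau": joint torques, N m; "tcp_pos": TCP position; "eef_rot": TCP orientation; "contact_force": force on the tool from outside, world axes, zero at the start; "moment": the same for the moment, N m; "width": finger opening in mm; "finger_force": force on a finger pad.
Only numpy, scipy, OpenCV 4.12 (cv2) and the standard library are available. Lean on these libraries where they do the work, as an engineer would, in place of code of your own. Each camera call takes 0.05 s, during which the arm holds its last target. There are 200 camera calls.

TASK

Take the snap ring pliers out of their fork stand by the handles, squeezing the handles to their stop so that the ring on the tips is spread. Bring the ring over the end of the upright axle stub and slide it down, always spread and without forcing, until it lands on the sprung bearing; push the bearing down until you feel it come hard against its stop, where the ring lies level at the groove. Finish there, still squeezing the pliers and holding the bearing down, and leave the other parts on the bench where they are.

Things in the scene. Friction and masses are not known exactly. Their poses are not given: they have to be found in the camera images.
- pliers: Bent-tip snap ring pliers, about 0.2 kg, upright in the stand on two flat ears (64 mm over their ends along y, 20 mm along x, 8 mm high). Origin on the pivot, between the levers; z up along the handles, x from the handle plane towards the ring, y across the handles (the squeezing line). Jaws reach 48 mm below the origin, within 6 mm of the handle plane; squeezing the handles spreads jaws and ring
- grip_point (a point): Midway between the handles, 48 mm above the pliers' origin: grip here, across y. Handles: black upright slabs, 16 mm wide along x, 9 mm thick, from 22 to 70 mm above the origin. At rest they lean apart, 56 mm over their outer faces here and 65 mm at the top; at the stop they stand parallel, 38 mm over all
- ring_center (a point): Centre of the steel snap ring at its underside: 26 mm along the pliers' x and 100 mm below grip_point (52 mm below the origin). The ring lies level, 3 mm thick, 4 mm wide, open towards the handles, two halves hinged on the far side. Spread: 26 mm inner, 34 mm outer diameter; at rest about 16 mm inner width, too narrow for the shaft
- grip_left (a joint): Squeeze of the handles: 0 at rest (ring closed), 0.19 rad at the stop (ring fully spread). The other handle and the ring halves follow. About 5 N on each handle starts them, 10 N brings them to the stop; they spring back. A firmer grip (some 30 to 40 N) keeps the pliers from turning in the fingers
- fork_stand: Dark steel fork stand, fixed: base 85 x 90 mm, back column on its -x side, two level prongs along x at y = +-28 mm, tops 74 mm high, with lips up to 78 mm round the ears. Origin at the base underside, straight below the pliers' origin, which stands 78 mm above it with the same axes. Open above and in front: the pliers lift straight up
- axle_stub: Fixed upright axle stub: grey round flange 90 mm across and 18 mm high, a hub, and a steel shaft of 20 mm diameter with a chamfered end 64 mm above the origin. Origin on the shaft's axis at the flange's underside (set up to 8 mm into the bench), z up
- groove (a point): Point on the shaft's axis at the lower edge of the groove (a 3.6 mm high ring groove), 38 mm above the stub's origin, 26 mm below the shaft's end. The ring's underside belongs here
- bearing (a joint): Ball bearing (48 mm outside diameter, 9 mm high) round the shaft on a wave spring. 0: up, its upper face 43 mm above the stub's origin; grows as it is pressed down; 0.005 m: against its stop, upper face level with the groove's lower edge. About 2.5 N starts it, 5 N brings it to the stop
- spare_bearing: Bystander: loose bearing, 48 mm diameter, 9 mm high, flat on the bench; origin at the underside's centre
- end_cap: Bystander: loose pressed end cap, 63 mm diameter, 7 mm high; origin at the underside's centre
- cap_stack: Bystander: loose stack of end caps, 64 mm diameter, 25 mm high; origin at the underside's centre
- armature: Bystander: loose wound armature lying along its y, 37 x 100 x 37 mm; origin at the underside's centre

How it is judged (in metres and radians):
On the way, in this order (a step that is already met when the one before it is completed fails the run):
1. the pliers are squeezed to the stop and lifted clear of the fork stand (value of joint grip_left above 0.16 rad and z of pliers in the frame of fork_stand above 0.1 m and contact force between pliers and fork_stand below 0.1 N), for 0.2 s.
2. the spread ring is round the shaft, below its end (value of joint grip_left above 0.16 rad and z of ring_center in the frame of axle_stub below 0.06 m and horizontal distance between ring_center and groove below 0.005 m), for 0.1 s.
At the end, for the whole second after the job is handed in: Held through the last second: handles squeezed (over 0.16 rad of 0.19) in the fingers, ring round the shaft within 5 mm of its axis and within 2.5 mm of the groove's height, pliers upright within 0.12 rad, bearing pressed down at least 4 of its 5 mm by the ring, everything still (value of joint bearing above 0.004 m and value of joint grip_left above 0.16 rad and horizontal distance between ring_center and groove below 0.005 m and z of ring_center in the frame of groove between -0.0025 and 0.0025 m and angle between pliers's own z axis and vertical below 0.12 rad and contact force between the fingers and pliers above 5 N and contact force between pliers and axle_stub above 2 N and linear speed of pliers below 0.02 m/s); the arm keeps its last pose, push and grip.
It fails at once if the ring is forced: more than 40 N between the pliers and the axle stub (contact force between pliers and axle_stub above 40 N).
It fails at once if the ring springs closed while round the shaft (z of ring_center in the frame of axle_stub below 0.06 m and horizontal distance between ring_center and groove below 0.015 m and value of joint grip_left below 0.13 rad).
It fails at once if a loose bystander is pushed out of its place (over 25 mm) (distance of any of spare_bearing, end_cap, cap_stack, armature from where it was at the start of the episode above 0.025 m).
It also fails if it takes over 38 s, if anything falls off the work surface, if the arm or the gripper's body presses on something with over 40 N, if the wrist force passes 120 N, or if a joint passes its speed limit or range.

## Working session

There is one attempt and no reset: what is moved stays moved. The work goes in short steps, each a Python script; the robot and the scene stay as the last script left them, time stands still between calls to the robot, and variables do not carry over. Pictures are saved under pics/ and viewed, at most 10 in all, crops included, and the job is handed in when it is done.

```bash
mkdir -p pics; ls; python3 - <<'E'
from plant import bot
import cv2
for n in("scene","top","wrist"):
    s=bot.read_state(); im=bot.camera(n); cv2.imwrite(f"pics/{n}0.png",im[:,:,::-1]); c=bot.get_calibration(n); print(n,c)
print(s)
E
```

```text
pics
scene {'fx': 519.5365165208525, 'fy': 519.5365165208525, 'cx': 314.84716765698465, 'cy': 196.3428721491313, 'view': array([[ 8.57911524e-01, -5.13790103e-01, -2.74716226e-03,
        -3.55741541e+02],
       [ 3.82974399e-01,  6.35896671e-01,  6.70049277e-01,
        -3.35547566e+02],
       [-3.42517776e-01, -5.75895089e-01,  7.42311538e-01,
        -1.10675998e+03],
       [ 0.00000000e+00,  0.00000000e+00,  0.00000000e+00,
         1.00000000e+00]])}
top {'fx': 435.0783807174688, 'fy': 435.0783807174688, 'cx': 328.82251590240753, 'cy': 201.3533708103751, 'view': array([[ 6.93464861e-03, -9.99973401e-01,  2.26022288e-03,
         1.29164633e+02],
       [ 9.88610204e-01,  7.19562740e-03,  1.50326603e-01,
        -5.19095338e+02],
       [-1.50338868e-01,  1.19201724e-03,  9.88633807e-01,
        -9.69679600e+02],
       [ 0.00000000e+00,  0.00000000e+00,  0.00000000e+00,
         1.00000000e+00]])}
wrist {'fx': 286.907399991688, 'fy': 286.907399991688, 'cx': 320.2437877556066, 'cy': 205.27496057276232, 'T_tool_cam': array([[ 6.97533876e-04,  9.66833978e-01,  2.55404724e-01,
  
[... 271 characters left out ...]
0e+00]])}
{'t': 0.1, 'joint_pos': array([ 1.42910778e+00,  3.59350937e-01,  1.11590485e-02, -3.20332985e-04,
       -1.22409873e+00, -2.88114444e-01]), 'qvel': array([ 0.0001245 , -0.00303591,  0.0013362 ,  0.00162227,  0.00082618,
        0.00113981]), 'tau': array([-1.36247138e-03, -5.84164488e+01,  2.93751079e+01,  7.01552555e+00,
        1.02153546e-02, -5.36985181e-05]), 'tcp_pos': array([281.09691654, 613.20662056, 225.69490791]), 'eef_rot': array([ 9.76985490e-01, -2.13304410e-01, -9.55405618e-05,  7.56159952e-04]), 'contact_force': array([-0.20664283, -0.39668721,  1.20351416]), 'moment': array([-0.00563095, -0.08191261, -0.05311029]), 'finger_force': 0.0, 'width': 87.78399923133249}
```

View pics/scene0.png

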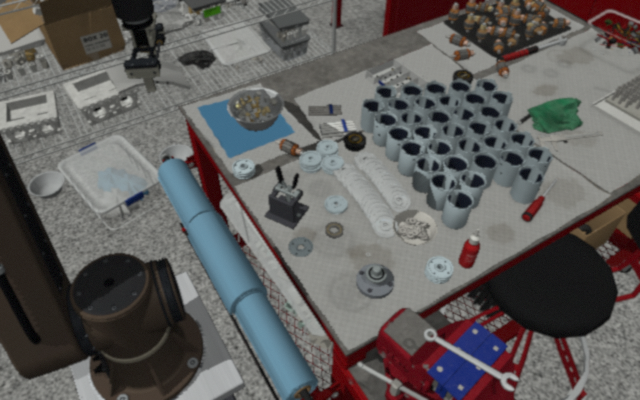

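View pics/top0.png

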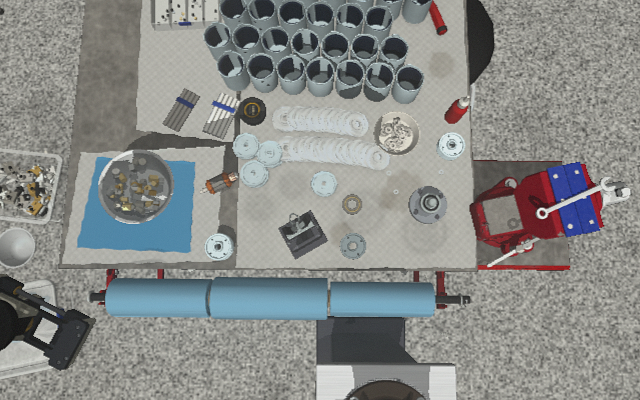

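```bash
cat > h.py <<'E'
from plant import bot
import numpy as np, cv2
from scipy.spatial.transform import Rotation as R
def cam(n,s=None):
    c=bot.get_calibration(n)
    if n=="wrist":
        T=np.eye(4);T[:3,:3]=R.from_quat(s["eef_rot"]).as_matrix();T[:3,3]=s["tcp_pos"]
        M=T@c["T_tool_cam"]
    else: M=np.linalg.inv(c["view"])
    return c,M
def ray(n,uv,s=None):
    c,M=cam(n,s)
    d=np.array([(uv[0]-c["cx"])/c["fx"],-(uv[1]-c["cy"])/c["fy"],-1.])
    return M[:3,3],M[:3,:3]@d
def onz(n,uv,z,s=None):
    o,d=ray(n,uv,s); return o+d*(z-o[2])/d[2]
def proj(n,P,s=None):
    c,M=cam(n,s); p=np.linalg.inv(M)@np.append(P,1)
    return np.array([c["cx"]+c["fx"]*p[0]/-p[2],c["cy"]-c["fy"]*p[1]/-p[2]])
def tri(rs):
    A=0;b=0
    for o,d in rs:
        d=d/np.linalg.norm(d);P=np.eye(3)-np.outer(d,d);A=A+P;b=b+P@o
    return np.linalg.solve(A,b)
def down(yaw): # tool z down, tool x at yaw (world), tool y = z cross x
    x=np.array([np.cos(yaw),np.sin(yaw),0]);z=np.array([0,0,-1.]);return R.from_matrix(np.c_[x,np.cross(z,x),z]).as_quat()
E
python3 - <<'E'
from h import *
s=bot.read_state()
print(R.from_quat(s["eef_rot"]).as_matrix().round(2))
print("stand",onz("top",(303,245),0),onz("scene",(287,215),0))
print("stub",onz("top",(428,204),56),onz("scene",(376,270),56))
a=cv2.imread("pics/top0.png")[180:280,250:350];b=cv2.imread("pics/scene0.png")[150:250,240:340]
cv2.imwrite("pics/c1.png",np.hstack([cv2.resize(i,(400,400),interpolation=2) for i in(a,b)]))
E
```

```text
[[ 0.91 -0.42 -0.  ]
 [-0.42 -0.91 -0.  ]
 [ 0.    0.   -1.  ]]
stand [418.9032781  193.35069702   0.        ] [440.43353079 185.37092438   0.        ]
stub [511.13893548 -93.13008033  56.        ] [ 514.34640826 -104.45435567   56.        ]
```

View pics/c1.png

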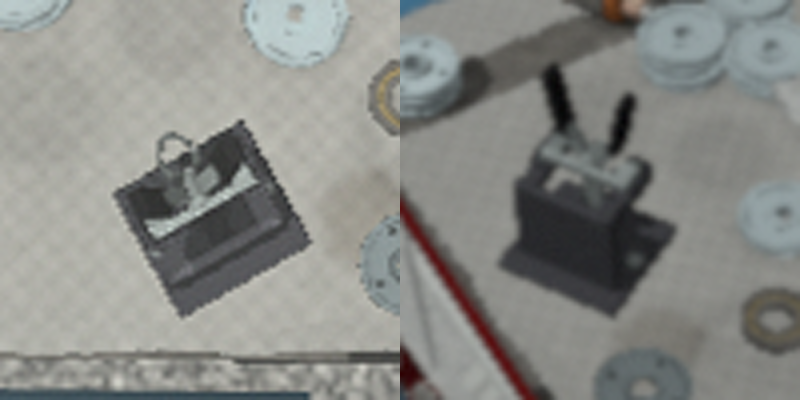

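```bash
python3 - <<'E'
from h import *
y=np.deg2rad(28)
def pic(n):
    bot.pause(.3);s=bot.read_state();im=bot.camera("wrist");cv2.imwrite(f"pics/{n}.png",im[:,:,::-1]);np.save(f"pics/{n}.npy",s,allow_pickle=True);print(s["t"],s["tcp_pos"])
    return s
p=onz("top",(300.5,231),80);print(p)
q=onz("top",(428,204),56)
bot.move_ptp([q[0],q[1],170],down(y));s=pic("stub1");print(proj("wrist",q,s))
bot.move_ptp([p[0],p[1],230],down(y));s=pic("stand1")
a,b=[cv2.imread(f"pics/{n}.png") for n in("stub1","stand1")]
print(proj("wrist",p,s))
cv2.imwrite("pics/c2.png",np.vstack([a[100:400,:],b[100:400]]))
E
```

```text
[445.50844759 194.76012664  80.        ]
3.0833 [511.25400348 -92.86035087 169.98876347]
[320.7615473  201.61718096]
4.5917 [445.79384439 194.04852137 229.81854634]
[319.81356897 193.37253631]
```

View pics/c2.png

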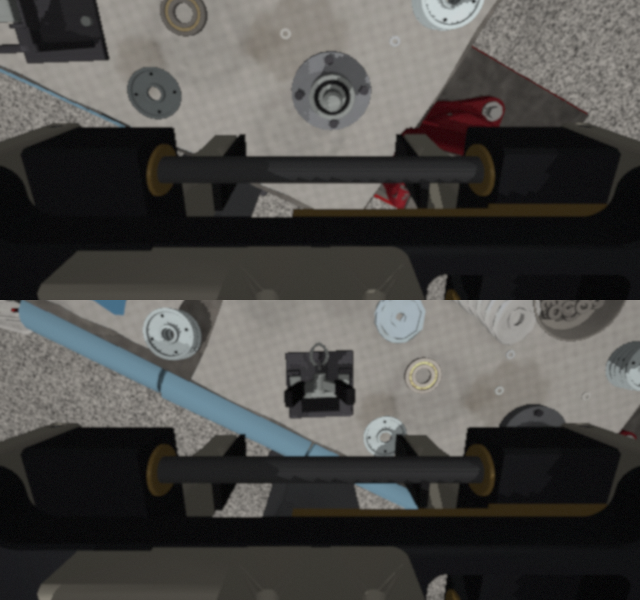

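```bash
python3 - <<'E'
import cv2,numpy as np
a=cv2.imread("pics/stub1.png")[145:235,285:375];b=cv2.imread("pics/stand1.png")[130:230,270:370]
cv2.imwrite("pics/c3.png",np.hstack([cv2.resize(a,(400,400),interpolation=2),cv2.resize(b,(400,400),interpolation=2)]))
E
```

```text
(no output)
```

View pics/c3.png

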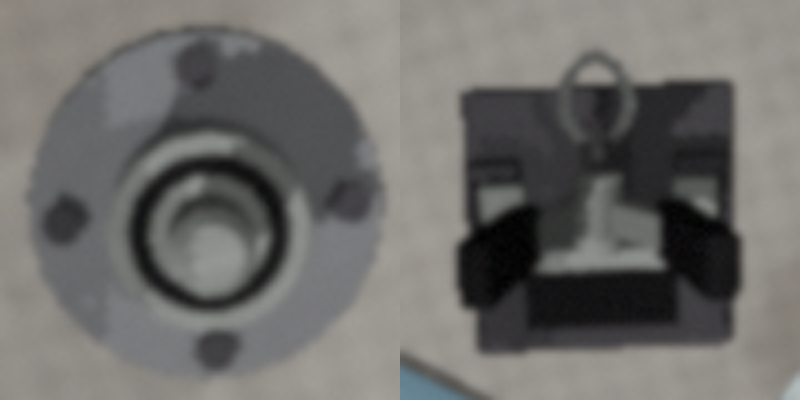

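```bash
python3 - <<'E'
from h import *
s1=np.load("pics/stub1.npy",allow_pickle=True).item();s2=np.load("pics/stand1.npy",allow_pickle=True).item()
A=lambda x,y:(285+x/4.4444,145+y/4.4444);B=lambda x,y:(270+(x-400)/4,130+y/4)
for d in(0,4,8): print("flange",d,onz("wrist",A(207.5,203.5),18-d,s1),"brg",onz("wrist",A(210,234.5),43-d,s1),"end",onz("wrist",A(211,247),64-d,s1))
c=[onz("wrist",B(*p),8,s2) for p in((463,90),(733,83),(733,343),(480,350))]
for i in range(4):
    e=c[(i+1)%4]-c[i];print(np.linalg.norm(e),np.degrees(np.arctan2(e[1],e[0])))
y=np.deg2rad(29.5);x=np.array([np.cos(y),np.sin(y),0])
print("handles",onz("wrist",B(600,268),148,s2),"ring->origin",onz("wrist",B(597,105),26,s2)-26*x,"base",np.mean(c,0))
import json
for n,w in(("scene",1),):
    for d in(0,4,8):
        print(proj(n,[*onz("wrist",A(207.5,203.5),18-d,s1)[:2],18-d]),proj("top",[*onz("wrist",A(207.5,203.5),18-d,s1)[:2],18-d]))
E
```

```text
flange 0 [ 519.34160452 -102.530265     18.        ] brg [ 517.39148767 -103.14686659   43.        ] end [ 519.0374236  -101.51707718   64.        ]
flange 4 [ 518.67405601 -103.07162664   14.        ] brg [ 516.63824333 -103.74421914   39.        ] end [ 518.24930206 -102.13718638   60.        ]
flange 8 [ 518.00650751 -103.61298827   10.        ] brg [ 515.884999   -104.34157169   35.        ] end [ 517.46118053 -102.75729558   56.        ]
88.28127593482921 -60.5738114945624
88.74114832987352 -150.34985081663663
87.73946732544533 119.61405790967628
89.03260233346569 29.998402431350765
handles [456.05750409 200.09181375 148.        ] ring->origin [453.95701532 199.30415477  26.        ] base [442.00260107 191.83504453   8.        ]
[375.89250715 277.6828876 ] [428.22111352 202.9164929 ]
[375.64915596 278.92320659] [428.0725718  203.44303545]
[375.40677603 280.15857522] [427.92513358 203.96566638]
```

```bash
python3 - <<'E'
from h import *
y=np.deg2rad(29.7);p=[455,199.7]
bot.move_ptp([*p,175],down(y));bot.line_to([*p,107.5],100)
bot.move_gripper(30,40)
s=bot.read_state();print(s["t"],s["width"],s["finger_force"],s["contact_force"],s["moment"])
bot.line_to([*p,150],80);bot.pause(.3)
s=bot.read_state();print(s["t"],s["width"],s["finger_force"],s["contact_force"],s["moment"],s["tcp_pos"])
bot.line_to([*p,190],150);bot.pause(.2)
s=bot.read_state();im=bot.camera("wrist")[:,:,::-1];np.save("pics/g.npy",s,allow_pickle=True);cv2.imwrite("pics/g.png",im)
sc=bot.camera("scene")[:,:,::-1]
cv2.imwrite("pics/c4.png",np.hstack([cv2.resize(im[100:300,220:420],(400,400),interpolation=2),cv2.resize(sc[120:240,230:350],(400,400),interpolation=2)]))
E
```

```text
6.6583 37.17183057112422 40.03275811672211 [-1.31044025 -0.54440142 14.55095734] [-0.02590102  0.76001484  0.12742014]
7.6417 37.13661663113247 39.99504625797272 [ 0.06746974 -0.20024971 -2.12844324] [-0.09901237 -0.07632193  0.0463787 ] [454.8431645  199.53754314 149.58257085]
```

View pics/c4.png

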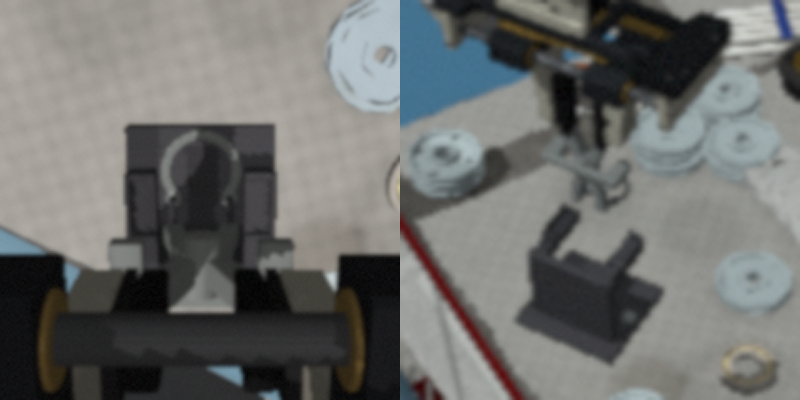

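```bash
python3 - <<'E'
from h import *
s=np.load("pics/g.npy",allow_pickle=True).item();Rm=R.from_quat(s["eef_rot"]).as_matrix()
for dz in(-78,-81): print(Rm.T@(onz("wrist",(320.2,186),s["tcp_pos"][2]+dz,s)-s["tcp_pos"]))
far=s["tcp_pos"]+Rm@[26+17,0,78];print("far edge",proj("wrist",far,s),"measured 165; sides", [proj("wrist",s["tcp_pos"]+Rm@[26,k,78],s) for k in(-17,17)])
# go above stub
y=np.deg2rad(29.7);rc=R.from_quat(down(y)).as_matrix()@[26,0,0]
t=np.array([518,-102.7,0])-rc
bot.move_ptp([*t[:2],190],down(y));bot.pause(.3)
s=bot.read_state();im=bot.camera("wrist")[:,:,::-1];np.save("pics/a.npy",s,allow_pickle=True);cv2.imwrite("pics/a.png",im)
sc=bot.camera("scene")[:,:,::-1];cv2.imwrite("pics/as.png",sc)
print(s["t"],s["tcp_pos"],t,proj("wrist",[518,-102.7,60],s),proj("scene",[518,-102.7,60]))
cv2.imwrite("pics/c5.png",np.hstack([cv2.resize(im[130:230,270:370],(400,400),interpolation=2),cv2.resize(sc[210:310,325:425],(400,400),interpolation=2)]))
E
```

```text
[22.30957657 -0.39302222 77.96225084]
[21.72838373 -0.39238562 80.96323928]
far edge [320.69573573 161.17237967] measured 165; sides [array([300.32385243, 181.63188469]), array([341.02168772, 181.65826625])]
9.8667 [ 495.62049139 -114.79026066  190.02667613] [ 495.41558062 -115.58192538    0.        ] [321.20110436 173.16969112] [377.01459239 267.75782573]
```

View pics/c5.png

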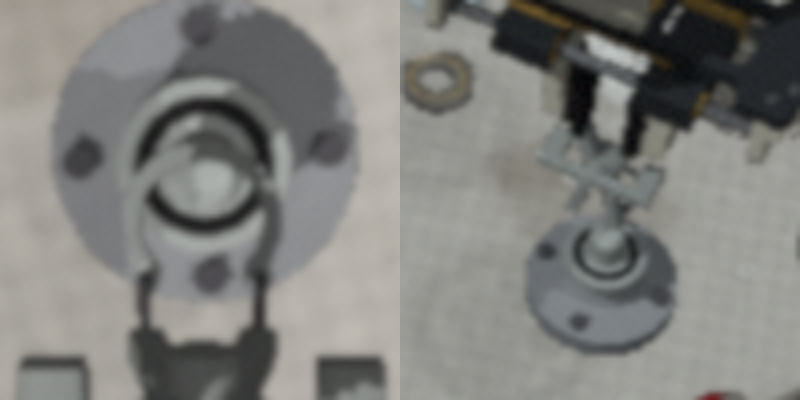

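```bash
python3 - <<'E'
from h import *
s=np.load("pics/a.npy",allow_pickle=True).item();Rm=R.from_quat(s["eef_rot"]).as_matrix()
e=onz("wrist",(322.8,176.1),60,s);print("end",e)
y=np.deg2rad(29.7);t=e-R.from_quat(down(y)).as_matrix()@[24.,-.2,0]
bot.line_to([*t[:2],150],80);bot.pause(.4)
s=bot.read_state();im=bot.camera("wrist")[:,:,::-1];np.save("pics/b.npy",s,allow_pickle=True);cv2.imwrite("pics/b.png",im)
sc=bot.camera("scene")[:,:,::-1];cv2.imwrite("pics/bs.png",sc)
print(s["t"],s["tcp_pos"],t,s["contact_force"])
cv2.imwrite("pics/c6.png",np.hstack([cv2.resize(im[150:210,290:350],(480,480),interpolation=2),cv2.resize(sc[240:300,345:385],(320,480),interpolation=2)]))
E
```

```text
end [ 516.2176328  -105.59295167   60.        ]
11.0167 [ 495.56921138 -117.64736539  150.24460774] [ 495.46956819 -117.65768602   60.        ] [ 4.80871407e-01  7.09121615e-04 -2.27800546e+00]
```

View pics/c6.png

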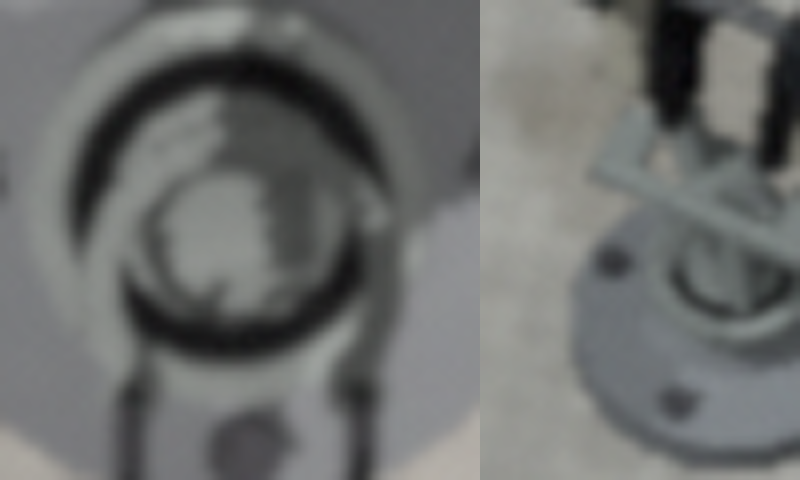

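```bash
python3 - <<'E'
from h import *
y=np.deg2rad(29.7);u=R.from_quat(down(y)).as_matrix()
s0=bot.read_state();f0=s0["contact_force"]
xy=np.array([495.47,-117.66])-1.3*u[:2,0]
bot.line_to([*xy,150],40)
z=150.
while z>105:
    z-=2 if z>126 else 1
    bot.line_to([*xy,z],30);bot.pause(.08)
    s=bot.read_state();f=s["contact_force"]-f0;lf=u.T@f
    print(z,s["tcp_pos"][2].round(2),lf.round(1),round(s["width"],2),round(s["t"],1))
    if -lf[2]>(8 if z<127 else 2) or abs(lf[:2]).max()>3: break
E
```

```text
148.0 147.93 [-1.  -1.   1.1] 37.07 11.7
146.0 145.96 [ 0.2 -1.   0.7] 36.96 12.0
144.0 144.09 [ 0.6 -0.8  0.5] 36.6 12.4
142.0 142.41 [ 3.4 -1.7 -3.3] 36.87 12.7
```

```bash
python3 - <<'E'
from h import *
y=np.deg2rad(29.7);u=R.from_quat(down(y)).as_matrix()
xy=np.array([495.47,-117.66])-1.3*u[:2,0]
bot.line_to([*xy,146],40);bot.pause(.3)
s=bot.read_state();print(s["t"],s["tcp_pos"],s["contact_force"],s["width"],xy)
im=bot.camera("wrist")[:,:,::-1];sc=bot.camera("scene")[:,:,::-1];cv2.imwrite("pics/d.png",im)
cv2.imwrite("pics/c7.png",np.hstack([cv2.resize(im[150:210,290:350],(480,480),interpolation=2),cv2.resize(sc[240:300,345:385],(320,480),interpolation=2)]))
E
```

```text
13.25 [ 493.98361393 -118.41806008  145.72424808] [-0.79376303 -0.37118824 -1.84355323] 36.64829350238399 [ 494.34077903 -118.30409627]
```

View pics/c7.png

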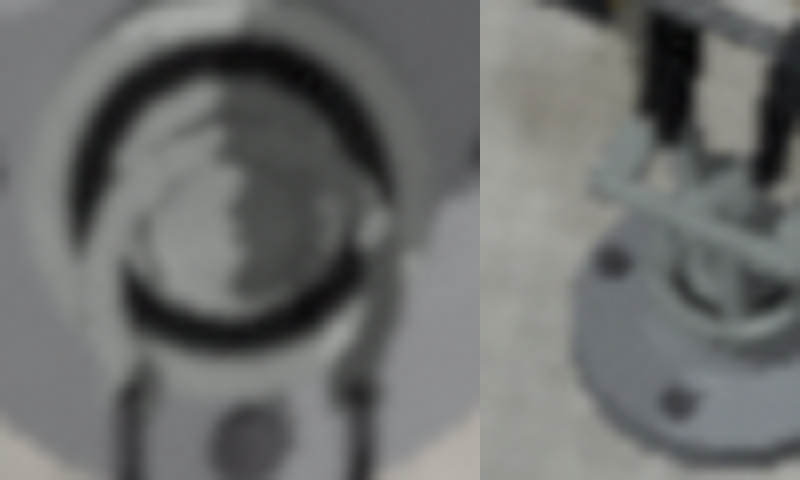

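```bash
cat > go.py <<'E'
from h import *
import sys
y=np.deg2rad(29.7);u=R.from_quat(down(y)).as_matrix()
def descend(xy,z,zend,fz):
    f0=bot.read_state()["contact_force"]
    n=0
    while z>zend:
        z-=1.5 if z>127 else 1
        bot.line_to([*xy,z],30);bot.pause(.06)
        s=bot.read_state();lf=u.T@(s["contact_force"]-f0)
        print(z,s["tcp_pos"][2].round(2),lf.round(1),round(s["width"],2),round(s["t"],1))
        k=0
        while np.hypot(*lf[:2])>2 and k<4:
            xy=xy+u[:2,:2]@(lf[:2]/np.hypot(*lf[:2])*.5);k+=1
            bot.line_to([*xy,z],20);bot.pause(.06)
            s=bot.read_state();lf=u.T@(s["contact_force"]-f0);print("  shift",xy,lf.round(1))
        if -lf[2]>(fz if z<127 else 4): break
    print(xy,z,s["t"])
E
python3 - <<'E'
from go import *
xy=np.array([494.341,-118.304])+u[:2,:2]@[1.8,-.4]
bot.line_to([*xy,146],40);bot.pause(.2)
descend(xy,146,105,8)
E
```

```text
144.5 144.43 [-0.8  0.3  0.8] 36.75 14.1
143.0 142.99 [-0.3 -0.   0.2] 37.03 14.4
141.5 141.48 [-0.3 -1.   0.2] 36.91 14.7
140.0 139.97 [0.9 0.3 0.2] 37.08 15.0
138.5 138.43 [0.9 0.  0.4] 36.94 15.3
137.0 136.96 [ 1.5 -0.5  0.5] 36.7 15.7
135.5 135.42 [ 2.4 -0.3  0.1] 36.83 16.0
  shift [ 496.10595758 -116.76419495] [-0.1 -0.1 -0.3]
134.0 133.84 [0.2 0.1 0.2] 36.83 16.6
132.5 132.38 [-0.9 -0.2  0.7] 36.66 16.9
131.0 130.9 [-0.6 -0.8 -0.7] 37.25 17.2
129.5 129.45 [-0.5 -1.  -0.4] 37.04 17.5
128.0 127.93 [-1.  -0.5 -0.3] 36.67 17.8
126.5 126.44 [-0.9 -0.4  0.2] 36.94 18.1
125.5 125.49 [-0.8 -0.3  0.2] 36.58 18.4
124.5 124.71 [-1.3 -0.6 -2.7] 36.81 18.7
123.5 123.6 [-1.2  0.4 -3.1] 37.12 19.0
122.5 122.56 [-1.7  0.2 -2.2] 37.23 19.4
121.5 121.55 [-1.1  1.1 -3.4] 36.79 19.7
120.5 120.53 [-1.8  0.3 -4.7] 36.89 20.0
119.5 119.69 [-1.6  0.6 -6.7] 36.73 20.3
118.5 119.44 [ -4.1  -2.1 -13.8] 37.02 20.6
  shift [ 495.60662545 -116.79002952] [ -3.   -0.3 -12.7]
  shift [ 495.14688141 -116.98658845] [ -2.5  -0.7 -11.7]
  shift [ 494.6636926  -117.11515194] [ -1.6  -1.6 -10.1]
  shift [ 494.18425282 -116.97324529] [-0.7  0.7 -8.2]
[ 494.18425282 -116.97324529] 118.5 21.8167
```

```bash
python3 - <<'E'
from go import *
bot.line_to([495.9,-116.8,119],20);bot.pause(.5)
for i in range(2):
    s=bot.read_state();print(s["t"],s["tcp_pos"],u.T@s["contact_force"],u.T@s["moment"],s["width"],s["finger_force"]);bot.pause(.2)
im=bot.camera("wrist")[:,:,::-1];sc=bot.camera("scene")[:,:,::-1]
cv2.imwrite("pics/c8.png",np.hstack([cv2.resize(im[140:240,270:370],(400,400),interpolation=2),cv2.resize(sc[220:300,335:415],(400,400),interpolation=2)]))
E
```

```text
22.5667 [ 496.15867385 -116.87777177  119.56571227] [-2.07540178 -0.8535333  -8.08786231] [ 0.22432127 -0.61595763 -0.02551383] 36.520434645481174 40.01937210559845
22.7667 [ 496.12141089 -116.88524937  119.54375272] [-2.44611723 -0.66456194 -7.21956582] [ 0.19702363 -0.63453844 -0.02266912] 36.777044962668825 40.019375681877136
```

View pics/c8.png

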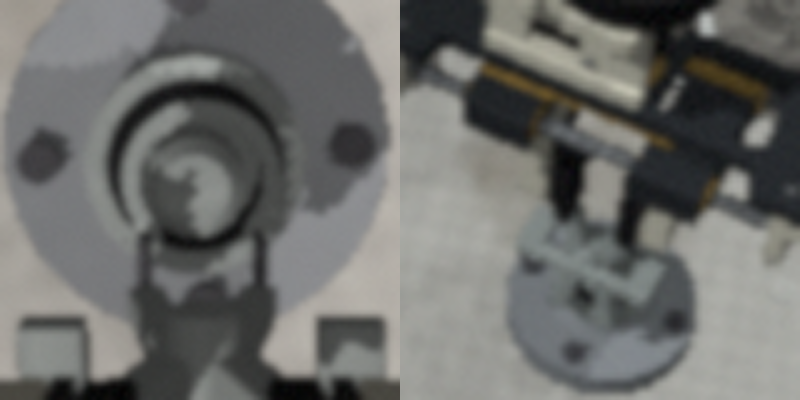

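```bash
python3 - <<'E'
from go import *
bot.line_to([495.9,-116.8,118.5],10);bot.pause(.6)
for i in range(3):
    s=bot.read_state();print(s["t"],s["tcp_pos"],u.T@s["contact_force"],s["width"]);bot.pause(.3)
f=-(u.T@s["contact_force"])[2]
if 7<f<22 and s["tcp_pos"][2]<120: print(bot.close_job())
E
```

```text
23.9167 [ 496.14977364 -116.95090893  119.42577083] [ -2.32940549  -1.56269287 -12.50147704] 36.8478336954595
24.2167 [ 496.15605154 -116.95203038  119.44616041] [ -4.11518897  -1.35054522 -12.25364743] 37.10800554162916
24.5167 [ 496.15853031 -116.96836368  119.4377987 ] [ -2.93574059  -1.44636806 -11.69889987] 37.03263057387366
the job is handed in; nothing more can be done
None
```

I handed the job in at about 24.5 s: the spread ring is round the shaft, holding the bearing hard against its stop with about 12 N and the handles still squeezed. On the way down the ring first touched the shaft end off-centre at about 5 N, so I lifted and re-centred it. No verdict was returned.

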